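Scoop penned potsherds into the weighing dish

ROBOT

A 6-joint arm with a two-finger parallel gripper is mounted at the origin on the work surface. World frame = base frame: x ahead of the robot, y to its left, z up, the work surface at z = 0. Lengths are in mm, angles in rad, forces in N, time in s.
With the tool pointing down it reaches from about 375 to 750 mm from the base axis. Payload 9 kg.
Tool frame: the origin (TCP) lies at the very end of the fingers, on their centre line; the grasp point (between the pads) lies 19 mm behind it; z points along the fingers, y is the line along which they close (so a half turn about z gives the same grasp; the last joint's range is limited). The gripper opens to 85 mm and grips with 20 to 120 N. Pads are 22 mm wide; open, the fingers measure 114 mm over their backs; the gripper's body (76 mm by 85 mm) begins 54 mm behind the grasp point. The pads swing forward as they close: fully open they stand 13 mm farther back than shut.
Start: joints at [0.942, 0.104, 0.097, 1.564, 0, 1.353], TCP at [239.613, 550.111, 231.331] pointing down, gripper open.
Joint ranges: [-2.99, 2.99], [-0.84, 1.86], [-1.1, 1.16], [-1.84, 2.11], [-1.51, 1.56], [-3.14, 3.14]. Speed limits (rad/s): [2.22, 2.22, 2.57, 3.14, 3.14, 3.14].

INTERFACE

Orientations are given as a unit quaternion [w, x, y, z].
In Python, from bench import ctrl, imaging gives the robot as it stands.
- The arm moves only by the shell command python3 -m handwheel 'ROWS' [OPENING] [FORCE]. ROWS is JSON, a list of rows, each an object with "travel": the shift along the world's x, y, z scaled (see below), a list of three; "twist": the turn about the world's z scaled (see below). In form: [{"travel": [x, y, z], "twist": twist}, ...]. A call has exactly 5 rows; each row shifts and turns the commanded pose from where the row before left it; what a row does not reach is not made up. The controller multiplies each number of a shift by 30 mm and each number of a turn by pi rad. A row lasts 1/12 s, in which the tool goes at most 41.7 mm and 7.16 degrees, less where a joint would pass 70% of its speed; a pose out of reach is approached as far as the arm can. A call with a number of a shift or a turn outside -1 to 1 is refused whole. A call with a gripper value outside its range is refused whole. OPENING is the opening, from 0 (shut) to 1 (fully open), set as the call begins (- or left out, the last holds). The fingers move at their own pace and stop on an object; FORCE is the grip in N (left out, the last holds). Time passes only in rows, so rows that do not move let the fingers close, or fill a call up. It gives the time, the measured TCP pose, the force, the opening and the grip force at its end, in the units of the state.
- ctrl.sense(): the state, without advancing time (a new reading comes with each control period).
- imaging.capture(name): name is "side" or "top"; returns (picture, depth): 420x560x3 uint8, blue, green, red; 420x560 float32, mm along the optical axis (not along the pixel's ray), 0 where there is no reading.
- imaging.camera_params(name): a dict with "camera_matrix" (3x3 intrinsics, pixels), "pose" (4x4, takes a point from camera to world coordinates). Camera axes: x right, y down, z forward; pixel columns grow to the right and rows downward; lengths in mm; the calibration is good to about 2 mm. A picture is of the moment at which its call begins. camera_params takes no time and is no camera call.
- ctrl.sign_off(): hands the job in; it is judged then, once.
The state is a dict: "time_s": time; "joint_pos": joint angles; "joint_velocities": joint speeds; "effort": joint torques, N m; "eef_pos": TCP position; "ee_rot": TCP orientation; "force": force on the tool from outside, world axes, zero at the start; "ft_torque": the same for the moment, N m; "grip_width": finger opening in mm; "finger_force": force on a finger pad.
Only numpy, scipy, OpenCV 4.12 (cv2) and the standard library are available. Lean on these libraries where they do the work, as an engineer would, in place of code of your own. Each camera call takes 0.05 s, during which the arm holds its last target. There are 200 camera calls.

TASK

Draw the plywood gate up out of the slots at the end of the white sorting tray and lay it flat on the grey pad, then use the hand scoop to transfer at least four of the five potsherds from the tray into the square dish on the balance, tipping them out from low down, because they chip if they fall far. Never touch the sherds with the gripper, and spill none: any left over stays in the tray. Finish with the scoop lying flat on its cork mat again, and leave the other things on the desk where they are.

Things in the scene. Friction and masses are not known exactly. Their poses are not given: they have to be found in the camera images.
- tray: fixed white plastic tray, 200 long (x), 124 wide (y), 140 over the slot posts; origin centre of its underside, z up. Floor 4 thick, wall tops at z 49, inside 114 wide. Far wall upright, its inner face at x +95. Its -x end is open, full 114 width and without a sill, but for the gate, which stands there in two upright slots 12 wide centred on x -81
- gate: loose plywood panel 8 thick (x) x 128 wide (y) x 80 high (z), 70 g, upright in the tray's slots at the start, bottom edge on the tray floor, top edge 84 above the desk; origin centre of its bottom edge, z up the panel
- gate_mid (a point): the centre of the gate panel, 40 up from its bottom edge
- pad: fixed grey cloth-covered pad lying flat, 160 (x) x 140 (y) x 3 thick, origin centre of its underside
- scoop: loose aluminium hand scoop, 140 g, lying on the cork mat: flat pan 105 long x 100 wide, open in front; origin under the pan, x towards the nose, z up. Pan floor 2 thick from x -50 to the lip at x +55; side walls 32 high from x -50 to 10, 16 high from x 10 to 25, none beyond; rear wall 34 high. Black bar handle 16 wide (y), 24 high (z 30 to 54), level, from x -50 back to x -145
- scoop_grip (a point): on the handle's axis: scoop x -80, z +42; a good place to grip, closing along scoop y
- scoop_lip (a point): middle of the scoop's front lip, at its underside: scoop x +55, z 0
- mat: fixed cork mat 220 long (x) x 100 wide (y) x 4 thick, origin centre of its underside; the scoop lies along its x
- balance: fixed white laboratory balance, 170 (x) x 220 (y), housing top at z 42, with a square steel dish 160 x 160 over its +y part and a dark display at -y; origin centre of its underside
- dish (a point): centre of the dish's inner floor, 47 above the desk; axes as the balance. Inside 154 x 154, rim 27 above this point (74 above the desk), walls 3 thick
- sherd0: loose thick brown potsherd, an angular chunk about 31 x 27 x 21 high with an under-cut lower edge, 25 g, lying on the tray floor; origin centre of its underside
- sherd1: loose thick brown potsherd, an angular chunk about 31 x 27 x 21 high with an under-cut lower edge, 25 g, lying on the tray floor; origin centre of its underside
- sherd2: loose thick brown potsherd, an angular chunk about 31 x 27 x 21 high with an under-cut lower edge, 25 g, lying on the tray floor; origin centre of its underside
- sherd3: loose thick brown potsherd, an angular chunk about 31 x 27 x 21 high with an under-cut lower edge, 25 g, lying on the tray floor; origin centre of its underside
- sherd4: loose thick brown potsherd, an angular chunk about 31 x 27 x 21 high with an under-cut lower edge, 25 g, lying on the tray floor; origin centre of its underside
- calliper: bystander: loose steel calliper, 150 long, 9 high, lying on the desk
- bottle: bystander: loose small glass bottle, 36 across, 70 tall, standing
- marker: bystander: loose black marker pen, 135 long, 17 thick, lying

How it is judged (in metres and radians):
On the way, in this order (a step that is already met when the one before it is completed fails the run):
1. the gate has been drawn up out of the tray's slots ((horizontal distance between gate and tray above 0.13 m or z of gate in the frame of tray above 0.05 m)), for 0.1 s.
2. a load of sherds rides in the scoop, lifted clear above the tray (height (world z) of scoop above 0.07 m and ((x of sherd0 in the frame of scoop between -0.05 and 0.06 m and y of sherd0 in the frame of scoop between -0.05 and 0.05 m and z of sherd0 in the frame of scoop between -0.005 and 0.06 m) or (x of sherd1 in the frame of scoop between -0.05 and 0.06 m and y of sherd1 in the frame of scoop between -0.05 and 0.05 m and z of sherd1 in the frame of scoop between -0.005 and 0.06 m) or (x of sherd2 in the frame of scoop between -0.05 and 0.06 m and y of sherd2 in the frame of scoop between -0.05 and 0.05 m and z of sherd2 in the frame of scoop between -0.005 and 0.06 m) or (x of sherd3 in the frame of scoop between -0.05 and 0.06 m and y of sherd3 in the frame of scoop between -0.05 and 0.05 m and z of sherd3 in the frame of scoop between -0.005 and 0.06 m) or (x of sherd4 in the frame of scoop between -0.05 and 0.06 m and y of sherd4 in the frame of scoop between -0.05 and 0.05 m and z of sherd4 in the frame of scoop between -0.005 and 0.06 m))), for 0.2 s.
At the end, for the whole second after the job is handed in: At least 4 sherds in the dish, any other in dish or tray; gate flat (0.12 rad), its centre within 60 mm of the pad's; scoop flat and upright (0.1 rad) on the mat, origin within 40 mm across and -60 to +80 mm along the mat's x; all at rest ((((x of sherd1 in the frame of dish between -0.08 and 0.08 m and y of sherd1 in the frame of dish between -0.08 and 0.08 m and z of sherd1 in the frame of dish between -0.01 and 0.05 m) and (x of sherd2 in the frame of dish between -0.08 and 0.08 m and y of sherd2 in the frame of dish between -0.08 and 0.08 m and z of sherd2 in the frame of dish between -0.01 and 0.05 m) and (x of sherd3 in the frame of dish between -0.08 and 0.08 m and y of sherd3 in the frame of dish between -0.08 and 0.08 m and z of sherd3 in the frame of dish between -0.01 and 0.05 m) and (x of sherd4 in the frame of dish between -0.08 and 0.08 m and y of sherd4 in the frame of dish between -0.08 and 0.08 m and z of sherd4 in the frame of dish between -0.01 and 0.05 m)) or ((x of sherd0 in the frame of dish between -0.08 and 0.08 m and y of sherd0 in the frame of dish between -0.08 and 0.08 m and z of sherd0 in the frame of dish between -0.01 and 0.05 m) and (x of sherd2 in the frame of dish between -0.08 and 0.08 m and y of sherd2 in the frame of dish between -0.08 and 0.08 m and z of sherd2 in the frame of dish between -0.01 and 0.05 m) and (x of sherd3 in the frame of dish between -0.08 and 0.08 m and y of sherd3 in the frame of dish between -0.08 and 0.08 m and z of sherd3 in the frame of dish between -0.01 and 0.05 m) and (x of sherd4 in the frame of dish between -0.08 and 0.08 m and y of sherd4 in the frame of dish between -0.08 and 0.08 m and z of sherd4 in the frame of dish between -0.01 and 0.05 m)) or ((x of sherd0 in the frame of dish between -0.08 and 0.08 m and y of sherd0 in the frame of dish between -0.08 and 0.08 m and z of sherd0 in the frame of dish between -0.01 and 0.05 m) and (x of sherd1 in the frame of dish between -0.08 and 0.08 m and y of sherd1 in the frame of dish between -0.08 and 0.08 m and z of sherd1 in the frame of dish between -0.01 and 0.05 m) and (x of sherd3 in the frame of dish between -0.08 and 0.08 m and y of sherd3 in the frame of dish between -0.08 and 0.08 m and z of sherd3 in the frame of dish between -0.01 and 0.05 m) and (x of sherd4 in the frame of dish between -0.08 and 0.08 m and y of sherd4 in the frame of dish between -0.08 and 0.08 m and z of sherd4 in the frame of dish between -0.01 and 0.05 m)) or ((x of sherd0 in the frame of dish between -0.08 and 0.08 m and y of sherd0 in the frame of dish between -0.08 and 0.08 m and z of sherd0 in the frame of dish between -0.01 and 0.05 m) and (x of sherd1 in the frame of dish between -0.08 and 0.08 m and y of sherd1 in the frame of dish between -0.08 and 0.08 m and z of sherd1 in the frame of dish between -0.01 and 0.05 m) and (x of sherd2 in the frame of dish between -0.08 and 0.08 m and y of sherd2 in the frame of dish between -0.08 and 0.08 m and z of sherd2 in the frame of dish between -0.01 and 0.05 m) and (x of sherd4 in the frame of dish between -0.08 and 0.08 m and y of sherd4 in the frame of dish between -0.08 and 0.08 m and z of sherd4 in the frame of dish between -0.01 and 0.05 m)) or ((x of sherd0 in the frame of dish between -0.08 and 0.08 m and y of sherd0 in the frame of dish between -0.08 and 0.08 m and z of sherd0 in the frame of dish between -0.01 and 0.05 m) and (x of sherd1 in the frame of dish between -0.08 and 0.08 m and y of sherd1 in the frame of dish between -0.08 and 0.08 m and z of sherd1 in the frame of dish between -0.01 and 0.05 m) and (x of sherd2 in the frame of dish between -0.08 and 0.08 m and y of sherd2 in the frame of dish between -0.08 and 0.08 m and z of sherd2 in the frame of dish between -0.01 and 0.05 m) and (x of sherd3 in the frame of dish between -0.08 and 0.08 m and y of sherd3 in the frame of dish between -0.08 and 0.08 m and z of sherd3 in the frame of dish between -0.01 and 0.05 m))) and ((x of sherd0 in the frame of dish between -0.08 and 0.08 m and y of sherd0 in the frame of dish between -0.08 and 0.08 m and z of sherd0 in the frame of dish between -0.01 and 0.05 m) or (x of sherd0 in the frame of tray between -0.1 and 0.1 m and y of sherd0 in the frame of tray between -0.06 and 0.06 m and z of sherd0 in the frame of tray between 0 and 0.06 m)) and ((x of sherd1 in the frame of dish between -0.08 and 0.08 m and y of sherd1 in the frame of dish between -0.08 and 0.08 m and z of sherd1 in the frame of dish between -0.01 and 0.05 m) or (x of sherd1 in the frame of tray between -0.1 and 0.1 m and y of sherd1 in the frame of tray between -0.06 and 0.06 m and z of sherd1 in the frame of tray between 0 and 0.06 m)) and ((x of sherd2 in the frame of dish between -0.08 and 0.08 m and y of sherd2 in the frame of dish between -0.08 and 0.08 m and z of sherd2 in the frame of dish between -0.01 and 0.05 m) or (x of sherd2 in the frame of tray between -0.1 and 0.1 m and y of sherd2 in the frame of tray between -0.06 and 0.06 m and z of sherd2 in the frame of tray between 0 and 0.06 m)) and ((x of sherd3 in the frame of dish between -0.08 and 0.08 m and y of sherd3 in the frame of dish between -0.08 and 0.08 m and z of sherd3 in the frame of dish between -0.01 and 0.05 m) or (x of sherd3 in the frame of tray between -0.1 and 0.1 m and y of sherd3 in the frame of tray between -0.06 and 0.06 m and z of sherd3 in the frame of tray between 0 and 0.06 m)) and ((x of sherd4 in the frame of dish between -0.08 and 0.08 m and y of sherd4 in the frame of dish between -0.08 and 0.08 m and z of sherd4 in the frame of dish between -0.01 and 0.05 m) or (x of sherd4 in the frame of tray between -0.1 and 0.1 m and y of sherd4 in the frame of tray between -0.06 and 0.06 m and z of sherd4 in the frame of tray between 0 and 0.06 m)) and horizontal distance between gate_mid and pad below 0.06 m and (angle between gate's own x axis and vertical below 0.12 rad or angle between gate's own x axis and vertical above 3.02 rad) and height (world z) of gate_mid below 0.02 m and x of scoop in the frame of mat between -0.06 and 0.08 m and y of scoop in the frame of mat between -0.04 and 0.04 m and angle between scoop's own z axis and vertical below 0.1 rad and height (world z) of scoop below 0.012 m and linear speed of each of sherd0, sherd1, sherd2, sherd3, sherd4, gate, scoop below 0.03 m/s); the robot touches nothing.
It fails at once if the gripper touched a sherd (contact force between the fingers and sherd0 above 0.3 N or contact force between the fingers and sherd1 above 0.3 N or contact force between the fingers and sherd2 above 0.3 N or contact force between the fingers and sherd3 above 0.3 N or contact force between the fingers and sherd4 above 0.3 N).
It fails at once if a sherd fell far or was thrown (faster than 1.8 m/s, a fall of over 165 mm) (linear speed of any of sherd0, sherd1, sherd2, sherd3, sherd4 above 1.8 m/s).
It fails at once if a bystander was pushed more than 30 mm (distance of any of calliper, bottle, marker from where it was at the start of the episode above 0.03 m).
It also fails if it takes over 72 s, if anything falls off the work surface, if the arm or the gripper's body presses on something with over 40 N, if the wrist force passes 120 N, or if a joint passes its speed limit or range.

## Working session

There is one attempt and no reset: what is moved stays moved. The work goes in short steps, Python scripts to look and compute and a shell command to move; the robot and the scene stay as the last step left them, time stands still between calls to the robot, and variables do not carry over. Pictures are saved under pics/ and viewed, at most 10 in all, crops included, and the job is handed in when it is done.

```bash
mkdir -p pics; ls; cat > h.py <<'E'
import numpy as np, cv2
from bench import ctrl, imaging
def cap(n,save=None):
    p,d=imaging.capture(n)
    if save: cv2.imwrite(f'pics/{save}.png',p)
    return p,d
def world(n,d):
    c=imaging.camera_params(n);K=np.array(c['camera_matrix']);T=np.array(c['pose'])
    v,u=np.mgrid[:d.shape[0],:d.shape[1]]
    P=np.stack([(u-K[0,2])/K[0,0]*d,(v-K[1,2])/K[1,1]*d,d],-1)
    return P@T[:3,:3].T+T[:3,3]
E
python3 - <<'E'
from h import *
for n in('top','side'):
    p,d=cap(n,n+'0'); np.savez(f'{n}0.npz',p=p,d=d); c=imaging.camera_params(n); print(n,np.round(c['pose'],2).tolist(),c['camera_matrix'])
s=ctrl.sense();print(s['ee_rot'],s['grip_width'])
E
```

```text
pics
top [[-0.01, -0.99, 0.15, 389.02], [-1.0, 0.01, 0.01, 19.7], [-0.01, -0.15, -0.99, 1171.63], [0.0, 0.0, 0.0, 1.0]] [[507.72658797   0.         281.65106698]
 [  0.         507.72658797 209.39458501]
 [  0.           0.           1.        ]]
side [[-1.0, -0.05, 0.06, 479.59], [-0.08, 0.67, -0.74, 771.74], [-0.01, -0.74, -0.67, 739.13], [0.0, 0.0, 0.0, 1.0]] [[492.92447247   0.         284.2091395 ]
 [  0.         492.92447247 215.50622122]
 [  0.           0.           1.        ]]
[-2.56011160e-04  2.03938419e-01  9.78983533e-01 -5.46581937e-04] 85.56186444670753
```

View pics/top0.png

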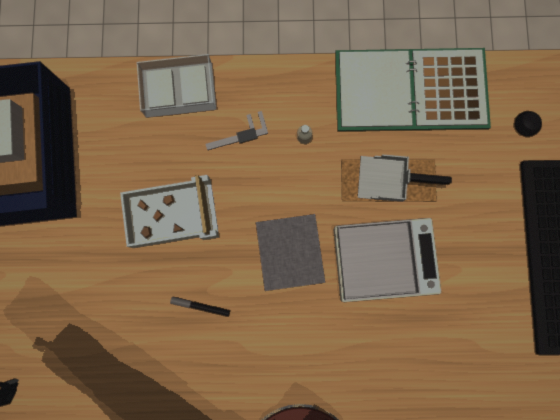

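View pics/side0.png

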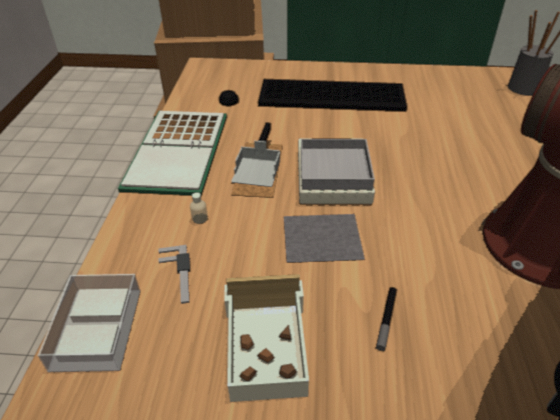

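```bash
cat > m.py <<'E'
from h import *
def rect(W,m,name):
    P=W[m][:,:2].astype(np.float32); c,s,a=cv2.minAreaRect(P); print(name,len(P),np.round(c,1),np.round(s,1),round(a,2),'z',np.round(np.median(W[m][:,2]),1))
E
python3 - <<'E'
from m import *
f=np.load('top0.npz');p,d=f['p'],f['d'];W=world('top',d);z=W[...,2]
v,u=np.mgrid[:420,:560]
box=lambda a,b,c,e:(u>=a)&(u<=b)&(v>=c)&(v<=e)
hsv=cv2.cvtColor(p,cv2.COLOR_BGR2HSV)
print('desk z',np.median(z[box(330,450,320,400)]))
rect(W,box(110,225,165,255)&(z>40)&(z<60),'traywalls')
rect(W,box(180,225,165,255)&(z>72)&(z<100),'gatetop')
g=box(240,340,200,300)&(hsv[...,1]<70)&(z<15); 
k=cv2.morphologyEx(g.astype(np.uint8),cv2.MORPH_OPEN,np.ones((3,3)))>0; rect(W,k,'pad')
rect(W,box(325,450,205,310)&(z>62)&(z<90),'dishrim')
rect(W,box(325,450,205,310)&(z>30)&(z<90),'balance')
rect(W,box(400,460,165,195)&(z>45)&(z<75),'handle')
rect(W,box(350,410,150,206)&(z>22)&(z<46),'scoopwalls')
sc=box(350,415,150,206)&(hsv[...,1]<60);sc=cv2.morphologyEx(sc.astype(np.uint8),cv2.MORPH_OPEN,np.ones((5,5)))>0; rect(W,sc&(z<20),'panfloor')
m=box(335,445,150,206)&(hsv[...,1]>110)&(hsv[...,2]>40)&(z<12)&(z>1.5)
rect(W,m,'mat?')
s=box(125,200,190,245)&(z>14)&(z<35)&(hsv[...,1]>60)
n,l,st,ce=cv2.connectedComponentsWithStats(s.astype(np.uint8))
for i in range(1,n):
    if st[i,4]>15: print('sherd',st[i,4],np.round(W[l==i].mean(0),1),np.round(np.ptp(W[l==i],axis=0),0))
E
python3 - <<'E'
import cv2,numpy as np
p=cv2.imread('pics/top0.png')
a=cv2.resize(p[140:320,110:230],None,fx=3.3,fy=3.3,interpolation=2);b=cv2.resize(p[140:320,325:460],None,fx=3.3,fy=3.3,interpolation=2)
h=np.hstack([a,b])[:600,:800];cv2.imwrite('pics/crop0.png',h);print(h.shape)
E
```

```text
desk z -0.9377791547503875
traywalls 802 [554.  290.2] [140.  201.2] 8.93 z 47.9
gatetop 250 [567.  209.5] [128.2   8.6] 8.9 z 82.8
pad 4142 [464.8  15.9] [158.4 138.8] 7.14 z 2.3
dishrim 594 [ 441.5 -174. ] [160.4 160.7] 4.12 z 72.4
balance 7609 [ 443.2 -199.3] [170.2 220.9] 4.13 z 45.8
handle 372 [ 623.3 -297.8] [98.1 30.7] 85.02 z 57.0
scoopwalls 241 [ 631.1 -224. ] [ 71.  105.6] 88.92 z 33.5
panfloor 1821 [ 633.5 -199.4] [102.7 101.5] 83.49 z 5.8
mat? 1724 [ 634.4 -222.4] [260.2 134.8] 89.09 z 3.6
sherd 79 [587.1 294.4  22.2] [21. 24. 15.]
sherd 54 [575.4 353.7  21.8] [21. 20. 13.]
sherd 59 [550.9 318.1  22.3] [24. 17. 14.]
sherd 42 [520.2 272.5  22.9] [17. 17. 12.]
sherd 80 [513.  343.2  22. ] [24. 20. 14.]
(594, 800, 3)
```

View pics/crop0.png

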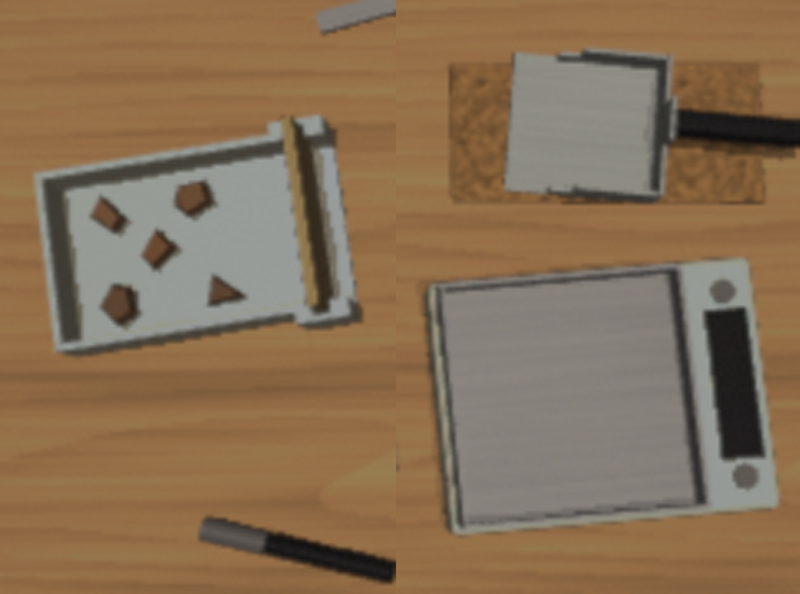

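```bash
H="python3 -m handwheel"
$H '[{"travel":[0.91,-0.945,0],"twist":0.015},{"travel":[0.91,-0.945,0],"twist":0.015},{"travel":[0.91,-0.945,0],"twist":0.015},{"travel":[0.91,-0.945,0],"twist":0.015},{"travel":[0.91,-0.945,0],"twist":0.015}]' 0.5 60
$H '[{"travel":[0.91,-0.945,0],"twist":0.015},{"travel":[0.91,-0.945,0],"twist":0.015},{"travel":[0.91,-0.945,0],"twist":0.015},{"travel":[0.91,-0.945,0],"twist":0.015},{"travel":[0.91,-0.945,0],"twist":0.015}]'
$H '[{"travel":[0.91,-0.945,0],"twist":0.015},{"travel":[0.91,-0.945,0],"twist":0.015},{"travel":[0,0,-0.9],"twist":0},{"travel":[0,0,-0.9],"twist":0},{"travel":[0,0,-0.9],"twist":0}]'
```

```text
time_s: 0.52
eef_pos: [376.8, 406.9, 231.0]
ee_rot: [-0.0, 0.086, 0.996, -0.0]
force: [0.2, 0.3, -0.1]
grip_width: 42.9
finger_force: 0.0
time_s: 0.93
eef_pos: [513.5, 264.9, 231.0]
ee_rot: [-0.0, -0.031, 1.0, 0.0]
force: [0.3, 0.8, -0.5]
grip_width: 42.6
finger_force: 0.0
time_s: 1.35
eef_pos: [567.7, 209.0, 149.0]
ee_rot: [0.0, -0.076, 0.997, 0.0]
force: [0.1, 0.1, -0.1]
grip_width: 42.7
finger_force: 0.0
```

```bash
H="python3 -m handwheel"
$H '[{"travel":[0,0,-0.9],"twist":0},{"travel":[0,0,-0.9],"twist":0},{"travel":[0,0,-0.9],"twist":0},{"travel":[0,0,-0.46],"twist":0},{"travel":[0,0,0],"twist":0}]'
$H '[{"travel":[0,0,0],"twist":0},{"travel":[0,0,0],"twist":0},{"travel":[0,0,0],"twist":0},{"travel":[0,0,0],"twist":0},{"travel":[0,0,0],"twist":0}]' 0 40
$H '[{"travel":[0,0,0.2],"twist":0},{"travel":[0,0,0.5],"twist":0},{"travel":[0,0,0.9],"twist":0},{"travel":[0,0,0.9],"twist":0},{"travel":[0,0,0.9],"twist":0}]'
python3 -c "
from h import *
p,d=cap('side','s1')"
```

```text
time_s: 1.77
eef_pos: [564.5, 209.5, 51.5]
ee_rot: [-0.003, -0.077, 0.997, -0.0]
force: [-0.1, -0.0, -0.4]
grip_width: 42.4
finger_force: 0.0
time_s: 2.18
eef_pos: [568.7, 210.2, 57.9]
ee_rot: [0.002, -0.077, 0.997, 0.0]
force: [-0.2, 0.9, 6.6]
grip_width: 7.3
finger_force: 40.0
time_s: 2.6
eef_pos: [567.0, 209.9, 159.3]
ee_rot: [0.0, -0.077, 0.997, 0.0]
force: [0.1, 0.0, -0.7]
grip_width: 7.3
finger_force: 39.2
```

View pics/s1.png

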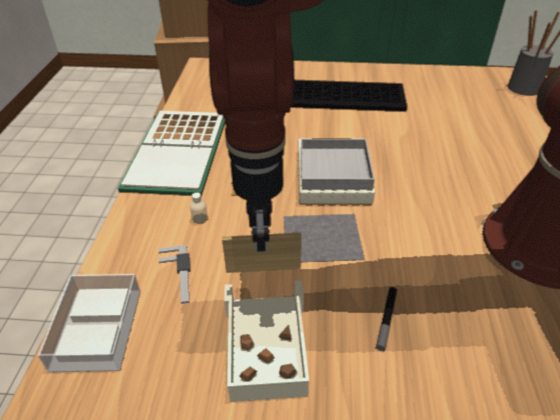

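```bash
H="python3 -m handwheel"
$H '[{"travel":[-0.4,-0.6,0],"twist":-0.002},{"travel":[-0.65,-0.95,0],"twist":-0.002},{"travel":[-0.65,-0.95,0],"twist":-0.002},{"travel":[-0.65,-0.95,0],"twist":-0.002},{"travel":[-0.65,-0.95,0],"twist":-0.001}]'
$H '[{"travel":[-0.56,-0.81,-0.3],"twist":0},{"travel":[0,0,-0.9],"twist":0},{"travel":[0,0,-0.9],"twist":0},{"travel":[0,0,-0.6],"twist":0},{"travel":[0,0,-0.35],"twist":0}]'
$H '[{"travel":[0,0,-0.1],"twist":0},{"travel":[0,0,-0.1],"twist":0},{"travel":[0,0,-0.1],"twist":0},{"travel":[0,0,0],"twist":0},{"travel":[0,0,0],"twist":0}]'
```

```text
time_s: 3.07
eef_pos: [476.3, 77.0, 157.9]
ee_rot: [0.0, -0.063, 0.998, -0.0]
force: [-0.1, -1.0, -0.4]
grip_width: 7.2
finger_force: 39.3
time_s: 3.48
eef_pos: [459.3, 53.6, 64.2]
ee_rot: [-0.001, -0.063, 0.998, 0.0]
force: [-0.1, 0.4, -2.1]
grip_width: 7.2
finger_force: 39.3
time_s: 3.9
eef_pos: [461.0, 53.6, 57.9]
ee_rot: [0.001, -0.063, 0.998, -0.0]
force: [0.0, -0.8, -0.8]
grip_width: 7.1
finger_force: 39.3
```

```bash
H="python3 -m handwheel"
$H '[{"travel":[0,0,-0.05],"twist":0},{"travel":[0,0,0],"twist":0},{"travel":[0,0,0],"twist":0},{"travel":[0,0,0],"twist":0},{"travel":[0,0,0],"twist":0}]'
$H '[{"travel":[0,0,0],"twist":0},{"travel":[0,0,0],"twist":0},{"travel":[0,0,0],"twist":0},{"travel":[0,0,0],"twist":0},{"travel":[0,0,0],"twist":0}]' 1
$H '[{"travel":[0.05,-0.4,0],"twist":0},{"travel":[0.05,-0.4,0],"twist":0},{"travel":[0.05,-0.4,0],"twist":0},{"travel":[0.05,-0.4,0],"twist":0},{"travel":[0.05,-0.4,0],"twist":0}]'
python3 - <<'E'
from m import *
p,d=cap('side','s2');W=world('side',d);z=W[...,2]
v,u=np.mgrid[:420,:560]
m=(u>220)&(u<370)&(v>150)&(v<300)&(z>7)&(W[...,0]>380)&(W[...,0]<545)&(W[...,1]>-60)&(W[...,1]<100)&(z<100)
print(m.sum(),W[m].min(0),W[m].max(0)); rect(W,m&(z<95),'gate?')
E
```

```text
time_s: 4.32
eef_pos: [461.3, 53.5, 56.8]
ee_rot: [0.001, -0.063, 0.998, -0.0]
force: [-1.3, -0.2, 5.3]
grip_width: 7.3
finger_force: 40.3
time_s: 4.73
eef_pos: [460.4, 53.6, 55.5]
ee_rot: [-0.0, -0.063, 0.998, 0.0]
force: [0.4, -0.1, 0.2]
grip_width: 67.7
finger_force: 0.0
time_s: 5.15
eef_pos: [467.9, -7.0, 55.5]
ee_rot: [-0.0, -0.063, 0.998, 0.0]
force: [0.4, 0.3, -0.3]
grip_width: 85.5
finger_force: 0.0
2332 [397.22329009 -55.74608908   7.01070157] [525.98747888  66.24741485  99.04641906]
gate? 2315 [466.    1.1] [126.7 117.2] 6.9 z 40.7
```

View pics/s2.png

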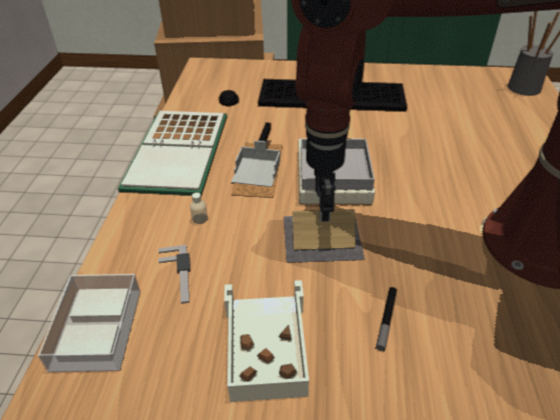

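```bash
H="python3 -m handwheel"
$H '[{"travel":[0,0,0.5],"twist":0},{"travel":[0,0,0.95],"twist":0},{"travel":[0,0,0.95],"twist":0},{"travel":[0.5,-0.5,0.95],"twist":0},{"travel":[0.8,-0.8,0],"twist":0}]'
python3 - <<'E'
from m import *
s=ctrl.sense();print(np.round(s['joint_pos'],2))
p,d=cap('side');W=world('side',d);z=W[...,2]
m=(z>7)&(z<60)&(W[...,0]>380)&(W[...,0]<545)&(W[...,1]>-75)&(W[...,1]<110)
rect(W,m,'gate')
f=np.load('top0.npz');W=world('top',f['d']);z=W[...,2]
v,u=np.mgrid[:420,:560]
b=(u>405)&(u<460)&(v>160)&(v<200)
for lo in(52,55,56,57):rect(W,b&(z>lo)&(z<75),f'handle{lo}')
E
```

```text
time_s: 5.62
eef_pos: [509.0, -45.1, 162.4]
ee_rot: [0.004, -0.064, 0.998, -0.001]
force: [1.4, 0.9, 1.5]
grip_width: 85.0
finger_force: 0.0
[-0.35 -0.18 -0.31  1.44  0.   -0.47]
gate 1561 [464.2   9.1] [128.4  84.4] 6.04 z 9.6
handle52 328 [ 623.4 -297.8] [98.1 30.6] 85.02 z 57.2
handle55 271 [ 621.9 -297.8] [97.9 30.6] 83.25 z 57.6
handle56 228 [ 627.1 -297.2] [96.4 30.5] 89.47 z 58.0
handle57 184 [ 626.7 -297.2] [96.4 29.9] 89.47 z 58.4
```

```bash
python3 - <<'E'
from m import *
c=imaging.camera_params('top');K=np.array(c['camera_matrix']);T=np.array(c['pose'])
def plane(uv,z):
    r=np.c_[(uv[:,0]-K[0,2])/K[0,0],(uv[:,1]-K[1,2])/K[1,1],np.ones(len(uv))]@T[:3,:3].T
    return T[:3,3]+r*((z-T[2,3])/r[:,2])[:,None]
f=np.load('top0.npz');p=f['p'];g=p.max(2);v,u=np.mgrid[:420,:560]
hsv=cv2.cvtColor(p,cv2.COLOR_BGR2HSV)
m=(u>408)&(u<456)&(v>160)&(v<200)&(g<38)
m=cv2.morphologyEx(m.astype(np.uint8),cv2.MORPH_OPEN,np.ones((3,3)))>0
P=plane(np.argwhere(m)[:,::-1].astype(float),58)
l=cv2.fitLine(P[:,:2].astype(np.float32),cv2.DIST_HUBER,0,.01,.01).ravel();print('handle',m.sum(),l,np.degrees(np.arctan2(l[1],l[0])),cv2.minAreaRect(P[:,:2].astype(np.float32)))
q=(u>350)&(u<412)&(v>150)&(v<206)&(hsv[...,1]<60)&(g>80)
q=cv2.morphologyEx(q.astype(np.uint8),cv2.MORPH_OPEN,np.ones((7,7)))>0
P=plane(np.argwhere(q)[:,::-1].astype(float),6);print('pan',q.sum(),cv2.minAreaRect(P[:,:2].astype(np.float32)))
for y in range(150,206,6): print(y, np.where(q[y])[0][[0,-1]] if q[y].any() else '')
E
```

```text
handle 299 [ 8.6339206e-02  9.9626577e-01  6.1897742e+02 -2.9919739e+02] 85.04696 ((618.5037841796875, -299.5621643066406), (87.08968353271484, 17.5562686920166), 83.80394744873047)
pan 1755 ((635.3117065429688, -198.72805786132812), (104.54383087158203, 96.61449432373047), 87.30302429199219)
150 
156 
162 [361 403]
168 [360 403]
174 [360 403]
180 [359 402]
186 [359 402]
192 [358 402]
198 [390 401]
204
```

```bash
H="python3 -m handwheel"
$H '[{"travel":[0.336,-0.788,0],"twist":0.039},{"travel":[0.336,-0.788,0],"twist":0.039},{"travel":[0.336,-0.788,0],"twist":0.039},{"travel":[0.336,-0.788,0],"twist":0.039},{"travel":[0.336,-0.788,0],"twist":0.039}]' 0.5 20
$H '[{"travel":[0.336,-0.788,0],"twist":0.039},{"travel":[0.336,-0.788,0],"twist":0.039},{"travel":[0.336,-0.788,0],"twist":0.039},{"travel":[0.336,-0.788,0],"twist":0.039},{"travel":[0.336,-0.788,0],"twist":0.039}]'
$H '[{"travel":[0.336,-0.788,0],"twist":0.039},{"travel":[0,0,-0.9],"twist":0},{"travel":[0,0,-0.9],"twist":0},{"travel":[0,0,-0.5],"twist":0},{"travel":[0,0,0],"twist":0}]'
```

```text
time_s: 6.08
eef_pos: [557.6, -164.7, 155.6]
ee_rot: [-0.0, -0.364, 0.931, 0.0]
force: [0.8, -0.5, -0.2]
grip_width: 42.8
finger_force: 0.0
time_s: 6.5
eef_pos: [608.0, -282.9, 155.4]
ee_rot: [-0.0, -0.628, 0.778, 0.0]
force: [-0.5, -0.1, 0.8]
grip_width: 42.5
finger_force: 0.0
time_s: 6.92
eef_pos: [615.5, -303.8, 81.7]
ee_rot: [-0.001, -0.672, 0.741, 0.004]
force: [0.0, 0.4, -0.2]
grip_width: 42.9
finger_force: 0.0
```

```bash
H="python3 -m handwheel"
$H '[{"travel":[0.1,0,-0.7],"twist":0},{"travel":[0,0,-0.7],"twist":0},{"travel":[0,0,-0.4],"twist":0},{"travel":[0,0,-0.15],"twist":0},{"travel":[0,0,0],"twist":0}]'
$H '[{"travel":[0,0,0],"twist":0},{"travel":[0,0,0],"twist":0},{"travel":[0,0,0],"twist":0},{"travel":[0,0,0],"twist":0},{"travel":[0,0,0],"twist":0}]' 0 20
$H '[{"travel":[0,0,0.1],"twist":0},{"travel":[0,0,0.3],"twist":0},{"travel":[0,0,0.8],"twist":0},{"travel":[0,0,0.8],"twist":0},{"travel":[0,0,0],"twist":0}]'
python3 -c "
from h import *
p,d=cap('side','s3');cap('top','t3');cv2.imwrite('pics/s3c.png',cv2.resize(p[60:260,170:410],None,fx=3,fy=3))
print(ctrl.sense()['ft_torque'])"
```

```text
time_s: 7.33
eef_pos: [620.3, -305.0, 27.9]
ee_rot: [-0.0, -0.672, 0.74, 0.001]
force: [0.2, 0.9, -0.0]
grip_width: 42.4
finger_force: 0.0
time_s: 7.75
eef_pos: [621.6, -306.2, 30.1]
ee_rot: [0.0, -0.672, 0.74, -0.001]
force: [0.2, -1.9, 4.8]
grip_width: 15.6
finger_force: 23.1
time_s: 8.17
eef_pos: [622.8, -306.8, 94.6]
ee_rot: [0.001, -0.672, 0.74, -0.003]
force: [0.7, 0.4, -0.2]
grip_width: 15.6
finger_force: 22.3
[-0.05218104  0.02109668 -0.01125379]
```

View pics/s3c.png

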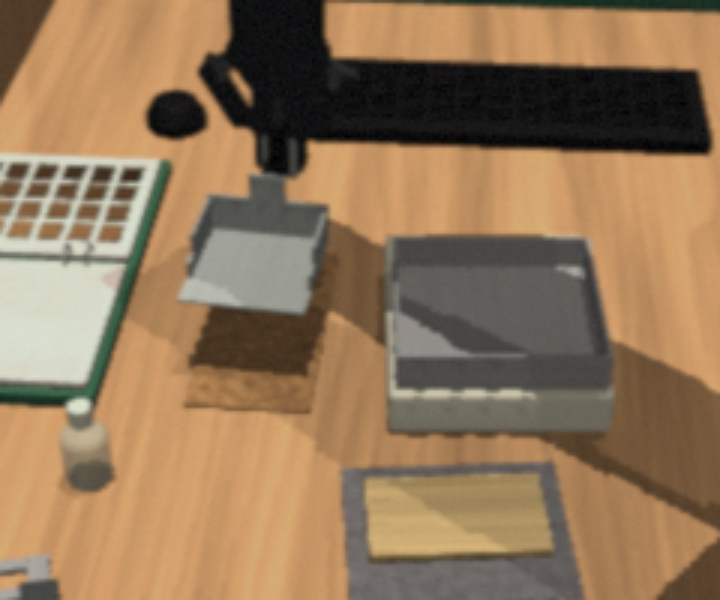

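```bash
cat > t.py <<'E'
from h import *
def tilt(e,head,n='side',pan=True):
    """pan pose: points above the table in a window forward of the grip"""
    p,d=cap(n);W=world(n,d)
    h=np.radians(head);a=np.array([np.cos(h),np.sin(h)]);b=np.array([-a[1],a[0]])
    q=W[...,:2]-np.array(e[:2]);X=q@a;Y=q@b;Z=W[...,2]
    hsv=cv2.cvtColor(p,cv2.COLOR_BGR2HSV)
    m=(X>55)&(X<185)&(abs(Y)<38)&(Z>e[2]-150)&(Z<e[2]+12)&(hsv[...,1]<70)
    return X,Y,Z,m,p
if __name__=='__main__':
    import sys
    s=ctrl.sense();e=s['eef_pos'];X,Y,Z,m,p=tilt(e,float(sys.argv[1]))
    for lo in range(50,190,10):
        k=m&(X>=lo)&(X<lo+10)
        if k.sum(): print(lo,k.sum(),np.round(np.median(Z[k])-e[2],1),np.round(np.percentile(Y[k],[3,97]),0))
    print(e)
E
python3 t.py 84.4
```

```text
50 321 -9.1 [-36.  36.]
60 98 -25.1 [-34.  35.]
70 79 -26.3 [-35.  35.]
80 73 -26.0 [-35.  35.]
90 81 -26.2 [-36.  36.]
100 70 -26.2 [-36.  35.]
110 77 -25.9 [-34.  37.]
120 81 -26.0 [-33.  35.]
130 77 -25.9 [-36.  37.]
140 77 -25.7 [-34.  36.]
150 94 -26.2 [-36.  35.]
160 10 -25.4 [-28.  32.]
[ 621.38483211 -305.7923989    89.98663621]
```

```bash
H="python3 -m handwheel"
$H '[{"travel":[0,0,-0.5],"twist":0},{"travel":[0,0,-0.7],"twist":0},{"travel":[0,0,-0.2],"twist":0},{"travel":[0,0,0],"twist":0},{"travel":[0,0,0],"twist":0}]'
$H '[{"travel":[0,0,0],"twist":0},{"travel":[0,0,0],"twist":0},{"travel":[0,0,0],"twist":0},{"travel":[0,0,0],"twist":0},{"travel":[0,0,0],"twist":0}]' 0.178
python3 t.py 84.4 | sed -n '4p;9p;11p'
$H '[{"travel":[0,0,0],"twist":0},{"travel":[0,0,0],"twist":0},{"travel":[0,0,0],"twist":0},{"travel":[0,0,0],"twist":0},{"travel":[0,0,0],"twist":0}]' 0.182
python3 t.py 84.4 | sed -n '4p;9p;11p'
```

```text
time_s: 8.73
eef_pos: [620.1, -304.9, 45.7]
ee_rot: [-0.0, -0.672, 0.74, 0.001]
force: [0.4, 0.4, -1.6]
grip_width: 15.5
finger_force: 22.2
time_s: 9.15
eef_pos: [621.0, -305.6, 47.1]
ee_rot: [0.0, -0.672, 0.74, -0.0]
force: [0.4, -0.5, -2.0]
grip_width: 15.3
finger_force: 22.2
80 67 -26.4 [-37.  35.]
130 96 -25.8 [-36.  36.]
150 88 -25.9 [-36.  34.]
time_s: 9.62
eef_pos: [620.8, -305.4, 46.5]
ee_rot: [-0.0, -0.672, 0.74, 0.0]
force: [0.8, 0.1, -1.3]
grip_width: 15.8
finger_force: 22.2
80 65 -26.3 [-37.  36.]
130 87 -26.2 [-35.  36.]
150 87 -25.8 [-36.  35.]
```

```bash
H="python3 -m handwheel"
$H '[{"travel":[0,0,0],"twist":0},{"travel":[0,0,0],"twist":0},{"travel":[0,0,0],"twist":0},{"travel":[0,0,0],"twist":0},{"travel":[0,0,0],"twist":0}]' 0.188 | grep -E 'width|finger'
python3 t.py 84.4 | sed -n '4p;9p;11p'
$H '[{"travel":[0,0,0],"twist":0},{"travel":[0,0,0],"twist":0},{"travel":[0,0,0],"twist":0},{"travel":[0,0,0],"twist":0},{"travel":[0,0,0],"twist":0}]' 0.194| grep -E 'width|finger'
python3 t.py 84.4 | sed -n '4p;9p;11p'
$H '[{"travel":[0,0,0],"twist":0},{"travel":[0,0,0],"twist":0},{"travel":[0,0,0],"twist":0},{"travel":[0,0,0],"twist":0},{"travel":[0,0,0],"twist":0}]' 0.2| grep -E 'width|finger'
python3 t.py 84.4 | sed -n '4p;9p;11p'
```

```text
grip_width: 16.0
finger_force: 0.1
80 71 -42.2 [-34.  35.]
130 78 -42.5 [-35.  35.]
150 87 -42.3 [-36.  35.]
grip_width: 16.9
finger_force: 0.0
80 67 -42.3 [-36.  36.]
130 75 -42.1 [-34.  36.]
150 83 -42.8 [-31.  35.]
grip_width: 17.0
finger_force: 0.0
80 75 -42.4 [-35.  35.]
130 81 -42.2 [-35.  36.]
150 85 -42.1 [-35.  35.]
```

```bash
H="python3 -m handwheel"
$H '[{"travel":[0,0,-0.3],"twist":0},{"travel":[0,0,-0.3],"twist":0},{"travel":[0,0,0],"twist":0},{"travel":[0,0,0],"twist":0},{"travel":[0,0,0],"twist":0}]'
$H '[{"travel":[0,0,0],"twist":0},{"travel":[0,0,0],"twist":0},{"travel":[0,0,0],"twist":0},{"travel":[0,0,0],"twist":0},{"travel":[0,0,0],"twist":0}]' 0 120
$H '[{"travel":[0,0,0.2],"twist":0},{"travel":[0,0,0.6],"twist":0},{"travel":[0,0,0.8],"twist":0},{"travel":[-0.1,0.4,0.4],"twist":0},{"travel":[-0.1,0.9,0],"twist":0.0067}]'
$H '[{"travel":[-0.083,0.97,0],"twist":0.0067},{"travel":[-0.083,0.97,0],"twist":0.0067},{"travel":[-0.083,0.97,0],"twist":0.0067},{"travel":[-0.083,0.97,0],"twist":0.0067},{"travel":[-0.083,0.97,0],"twist":0.0067}]'
$H '[{"travel":[-0.083,0.97,0],"twist":0.0067},{"travel":[-0.083,0.97,0],"twist":0.0067},{"travel":[-0.083,0.97,0],"twist":0.0067},{"travel":[-0.083,0.97,0],"twist":0.0067},{"travel":[-0.083,0.97,0],"twist":0.0067}]'
$H '[{"travel":[-0.083,0.97,0],"twist":0.0066},{"travel":[0,0.6,0],"twist":0},{"travel":[0,0,0],"twist":0},{"travel":[0,0,0],"twist":0},{"travel":[0,0,0],"twist":0}]'
python3 t.py 98.9
```

```text
time_s: 11.48
eef_pos: [620.6, -305.3, 28.2]
ee_rot: [-0.0, -0.672, 0.74, 0.0]
force: [-0.0, 0.6, 0.2]
grip_width: 17.0
finger_force: 0.1
time_s: 11.9
eef_pos: [620.9, -305.5, 28.7]
ee_rot: [0.0, -0.672, 0.74, -0.0]
force: [-0.0, -0.3, -0.8]
grip_width: 13.8
finger_force: 117.0
time_s: 12.32
eef_pos: [616.4, -269.9, 93.0]
ee_rot: [0.0, -0.679, 0.734, -0.003]
force: [0.5, 0.7, -0.1]
grip_width: 14.3
finger_force: 117.2
time_s: 12.73
eef_pos: [602.1, -119.6, 89.1]
ee_rot: [-0.0, 0.718, -0.696, 0.0]
force: [-0.6, -0.3, -1.3]
grip_width: 14.1
finger_force: 117.2
time_s: 13.15
eef_pos: [589.7, 26.0, 89.2]
ee_rot: [-0.0, 0.753, -0.657, 0.0]
force: [-0.6, 0.0, -0.9]
grip_width: 14.2
finger_force: 117.1
time_s: 13.57
eef_pos: [587.6, 71.2, 88.9]
ee_rot: [0.0, 0.76, -0.65, 0.0]
force: [0.4, 0.3, -1.2]
grip_width: 14.0
finger_force: 117.1
50 488 -8.7 [-36.  36.]
60 156 -23.9 [-35.  35.]
70 150 -23.9 [-35.  36.]
80 166 -23.5 [-35.  35.]
90 166 -23.8 [-35.  35.]
100 190 -23.8 [-35.  36.]
110 176 -23.9 [-36.  36.]
120 312 -25.0 [-36.  36.]
130 354 -25.8 [-36.  35.]
140 364 -26.0 [-36.  35.]
150 375 -27.1 [-36.  36.]
160 192 -85.9 [-35.  35.]
170 192 -86.0 [-35.  36.]
180 98 -85.8 [-35.  37.]
[587.5946233   71.21321385  88.87529082]
```

```bash
python3 - <<'E'
from t import *
for n in('side','top'):
    e=ctrl.sense()['eef_pos'];X,Y,Z,m,p=tilt(e,98.9,n)
    for lo in range(60,160,15):
        k=(X>=lo)&(X<lo+15)&(abs(Y)<62)&(abs(Z-e[2]+24.5)<4)
        if k.sum()>20: print(n,lo,'pan',np.round(np.percentile(Y[k],[1,99]),1))
    for lo in range(165,320,30):
        k=(X>=lo)&(X<lo+30)&(abs(Y)<90)&(Z>44)&(Z<53)
        for s in(-1,1):
            q=k&(Y*s>0)
            if q.sum()>8: print(n,lo,'wall',s,np.round(np.percentile(Y[q],[3,97]),1))
    k=(abs(Y)<40)&(X>280)&(X<360)&(Z>44)&(Z<53); print('farwall X',np.round(np.percentile(X[k],[3,50,97]),1))
E
```

```text
side 60 pan [-46.2  47.4]
side 75 pan [-46.2  46.7]
side 90 pan [-46.3  47. ]
side 105 pan [-46.4  46.5]
side 120 pan [-47.3  49.2]
side 135 pan [-48.2  49. ]
side 150 pan [-48.2  49.7]
side 165 wall -1 [-61.7 -58. ]
side 165 wall 1 [56.6 61.2]
side 195 wall -1 [-61.5 -57.9]
side 195 wall 1 [56.6 61.3]
side 225 wall -1 [-62.6 -57.7]
side 225 wall 1 [56.4 61.2]
side 255 wall -1 [-62.5 -57.6]
side 255 wall 1 [56.2 61.1]
side 285 wall -1 [-62.2 -57.6]
side 285 wall 1 [56.2 61. ]
side 315 wall -1 [-61.1  -2.7]
side 315 wall 1 [ 1.7 59.3]
farwall X [317.7 321.3 323.6]
top 135 pan [-50.  -20.1]
top 150 pan [-49.9  -6.2]
top 165 wall -1 [-62.9 -57.7]
top 195 wall -1 [-64.  -58.2]
top 195 wall 1 [55.9 60.4]
top 225 wall -1 [-63.9 -57.9]
top 225 wall 1 [55.7 60.6]
top 255 wall -1 [-63.6 -58.7]
top 255 wall 1 [55.4 60.6]
top 285 wall -1 [-63.8 -58.2]
top 285 wall 1 [52.1 60.4]
top 315 wall -1 [-61.9  -2. ]
top 315 wall 1 [ 1.2 59.2]
farwall X [315.5 318.5 321.2]
```

```bash
H="python3 -m handwheel"
$H '[{"travel":[0.04,0,-0.8],"twist":0},{"travel":[0,0,-0.7],"twist":0},{"travel":[0,0,-0.4],"twist":0},{"travel":[0,0,-0.06],"twist":0},{"travel":[0,0,0],"twist":0}]'
$H '[{"travel":[0,0,-0.04],"twist":0},{"travel":[0,0,0],"twist":0},{"travel":[-0.04,0.25,0],"twist":0},{"travel":[-0.04,0.25,0],"twist":0},{"travel":[-0.08,0.5,0],"twist":0}]'
python3 t.py 98.9
```

```text
time_s: 14.13
eef_pos: [588.3, 71.3, 29.6]
ee_rot: [0.0, 0.76, -0.65, -0.0]
force: [0.2, -0.2, -0.5]
grip_width: 14.5
finger_force: 117.2
time_s: 14.55
eef_pos: [584.2, 101.7, 29.1]
ee_rot: [-0.0, 0.76, -0.65, 0.0]
force: [-0.2, 0.4, -0.6]
grip_width: 13.9
finger_force: 117.2
50 463 -8.7 [-36.  36.]
60 158 -23.8 [-36.  35.]
70 169 -23.9 [-36.  35.]
80 171 -23.7 [-36.  36.]
90 168 -23.6 [-36.  35.]
100 167 -23.8 [-35.  35.]
110 186 -23.8 [-35.  36.]
120 172 -23.9 [-35.  35.]
130 194 -23.7 [-35.  36.]
140 200 -23.8 [-35.  35.]
150 224 -24.1 [-35.  36.]
160 185 -25.8 [-35.  31.]
170 144 -25.8 [-25.  24.]
180 79 -25.8 [-31.  28.]
[584.16238586 101.69511169  29.06876321]
```

```bash
H="python3 -m handwheel"
$H '[{"travel":[-0.08,0.5,-0.03],"twist":0},{"travel":[-0.08,0.5,0],"twist":0},{"travel":[-0.08,0.5,0],"twist":0},{"travel":[-0.08,0.5,0],"twist":0},{"travel":[-0.08,0.5,0],"twist":0}]'
$H '[{"travel":[-0.08,0.5,0],"twist":0},{"travel":[-0.055,0.35,0],"twist":0},{"travel":[0,0,0],"twist":0},{"travel":[0,0,0],"twist":0},{"travel":[0,0,0],"twist":0}]'
python3 -c "
from h import *
p,d=cap('side','s4');q,d=cap('top');a=cv2.resize(p[200:420,180:340],None,fx=2.6,fy=2.6);b=cv2.resize(q[160:260,100:240],None,fx=2.6,fy=2.6);b=cv2.copyMakeBorder(b,0,a.shape[0]-b.shape[0],0,0,0);cv2.imwrite('pics/s4c.png',np.hstack([a,b]))"
```

```text
time_s: 15.02
eef_pos: [572.1, 178.0, 28.6]
ee_rot: [-0.0, 0.76, -0.65, 0.001]
force: [-0.1, -1.3, 1.5]
grip_width: 14.5
finger_force: 117.6
time_s: 15.43
eef_pos: [568.2, 202.3, 28.2]
ee_rot: [-0.001, 0.76, -0.65, 0.0]
force: [-0.8, 3.1, 6.3]
grip_width: 14.4
finger_force: 118.1
```

View pics/s4c.png

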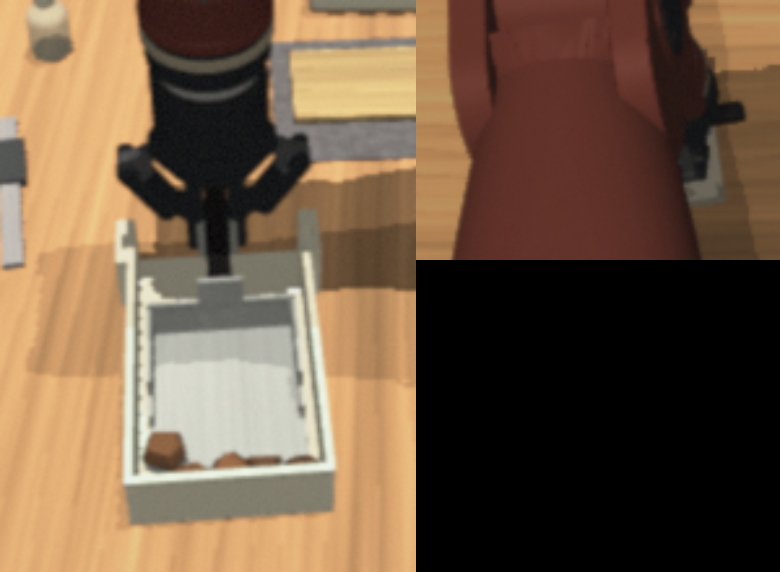

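```bash
H="python3 -m handwheel"
$H '[{"travel":[-0.03,0.18,0],"twist":0},{"travel":[-0.03,0.18,0],"twist":0},{"travel":[0,0,0],"twist":0},{"travel":[0,0,0],"twist":0},{"travel":[0,0,0],"twist":0}]'
python3 t.py 98.9 | tail -1
$H '[{"travel":[-0.03,0.18,0],"twist":0},{"travel":[-0.02,0.13,0],"twist":0},{"travel":[0,0,0],"twist":0},{"travel":[0,0,0],"twist":0},{"travel":[0,0,0],"twist":0}]'
cat > sh.py <<'E'
from t import *
import sys
head=float(sys.argv[1])
e=ctrl.sense()['eef_pos'];X,Y,Z,m,p=tilt(e,head,'side')
hsv=cv2.cvtColor(p,cv2.COLOR_BGR2HSV)
k=(hsv[...,1]>80)&(hsv[...,2]<150)&(X>50)&(X<200)&(abs(Y)<62)&(Z>e[2]-27)&(Z<e[2]+30)
n,l,st,ce=cv2.connectedComponentsWithStats(k.astype(np.uint8))
for i in range(1,n):
    if st[i,4]>15:
        q=l==i;print(st[i,4],'X',np.round([X[q].min(),np.median(X[q]),X[q].max()]),'Y',np.round([Y[q].min(),Y[q].max()]),'Z',np.round([Z[q].min()-e[2],Z[q].max()-e[2]]),'uv',np.round(ce[i]))
E
python3 sh.py 98.9
```

```text
time_s: 15.95
eef_pos: [566.9, 212.3, 28.4]
ee_rot: [-0.001, 0.76, -0.65, 0.0]
force: [-0.5, 0.5, 5.7]
grip_width: 14.4
finger_force: 118.2
[566.9083446  212.29510711  28.39263175]
time_s: 16.42
eef_pos: [565.4, 221.5, 28.4]
ee_rot: [-0.001, 0.76, -0.65, 0.0]
force: [0.8, 0.8, 5.3]
grip_width: 14.1
finger_force: 118.2
141 X [125. 143. 149.] Y [-56. -31.] Z [-25.   3.] uv [240. 376.]
31 X [146. 150. 153.] Y [32. 50.] Z [-5.  3.] uv [293. 376.]
```

```bash
H="python3 -m handwheel"
$H '[{"travel":[-0.015,0.1,0],"twist":0},{"travel":[0,0,0],"twist":0},{"travel":[0,0,0.1],"twist":0},{"travel":[0,0,0.1],"twist":0},{"travel":[0.01,-0.06,0],"twist":0}]'
$H '[{"travel":[0.023,-0.15,0],"twist":0},{"travel":[0.047,-0.3,0],"twist":0},{"travel":[0.079,-0.5,0],"twist":0},{"travel":[0.11,-0.7,0],"twist":0},{"travel":[0.14,-0.9,0],"twist":0}]'
$H '[{"travel":[-0.14,0.9,0],"twist":0},{"travel":[-0.11,0.7,0],"twist":0},{"travel":[-0.07,0.45,0],"twist":0},{"travel":[-0.03,0.2,0],"twist":0},{"travel":[0,0,0],"twist":0}]'
python3 sh.py 98.9;python3 -c "
from h import *
p,d=cap('side','s5');cv2.imwrite('pics/s5c.png',cv2.resize(p[200:420,180:340],None,fx=2.6,fy=2.6))"
```

```text
time_s: 16.88
eef_pos: [564.2, 223.0, 33.7]
ee_rot: [0.0, 0.76, -0.65, -0.0]
force: [0.8, -0.7, -2.9]
grip_width: 14.5
finger_force: 117.2
time_s: 17.3
eef_pos: [575.9, 146.4, 33.3]
ee_rot: [0.0, 0.76, -0.649, -0.0]
force: [0.6, -0.6, -1.9]
grip_width: 14.3
finger_force: 117.3
time_s: 17.72
eef_pos: [565.4, 215.5, 33.4]
ee_rot: [0.0, 0.761, -0.649, -0.0]
force: [1.0, 0.5, -2.6]
grip_width: 14.5
finger_force: 117.4
223 X [ 81.  95. 107.] Y [ 5. 45.] Z [-27.  -2.] uv [280. 346.]
160 X [128. 142. 151.] Y [-49. -29.] Z [-23.  -3.] uv [244. 373.]
128 X [132. 143. 154.] Y [-16.   5.] Z [-19.  -8.] uv [264. 373.]
```

View pics/s5c.png

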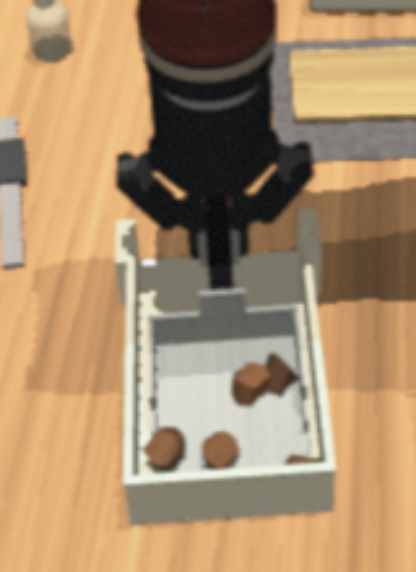

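```bash
H="python3 -m handwheel"
$H '[{"travel":[0,0,0.15],"twist":0},{"travel":[0,0,0.3],"twist":0},{"travel":[0,0,0.3],"twist":0},{"travel":[0,0,0.15],"twist":0},{"travel":[0,0,0],"twist":0}]'
sed -i 's/Z>e\[2\]-27/Z>e[2]-60/' sh.py
python3 sh.py 98.9
```

```text
time_s: 18.23
eef_pos: [567.1, 214.5, 62.9]
ee_rot: [-0.001, 0.76, -0.65, 0.001]
force: [0.5, -0.2, -2.5]
grip_width: 14.2
finger_force: 117.4
244 X [ 82.  96. 106.] Y [ 5. 43.] Z [-26.  -3.] uv [279. 335.]
175 X [115. 142. 151.] Y [-56. -30.] Z [-58.  -2.] uv [241. 362.]
147 X [131. 143. 156.] Y [-16.   4.] Z [-21.  -9.] uv [262. 363.]
144 X [154. 165. 172.] Y [28. 54.] Z [-21.  -6.] uv [293. 373.]
```

```bash
H="python3 -m handwheel"
$H '[{"travel":[0,0,-0.3],"twist":0},{"travel":[0,0,-0.4],"twist":0},{"travel":[0,0,-0.3],"twist":0},{"travel":[0,0,-0.13],"twist":0},{"travel":[0,0,0],"twist":0}]'
$H '[{"travel":[-0.02,0.12,0],"twist":0},{"travel":[-0.02,0.15,0],"twist":0},{"travel":[0,0.06,0],"twist":0},{"travel":[0,0,0],"twist":0},{"travel":[0,0,0],"twist":0}]'
$H '[{"travel":[0,0,0.1],"twist":0},{"travel":[0.008,-0.05,0.1],"twist":0},{"travel":[0.016,-0.1,0.1],"twist":0},{"travel":[0.02,-0.15,0.1],"twist":0},{"travel":[0.04,-0.25,0],"twist":0}]'
$H '[{"travel":[0.055,-0.35,0],"twist":0},{"travel":[0.08,-0.5,0],"twist":0},{"travel":[0.1,-0.65,0],"twist":0},{"travel":[0.126,-0.8,0],"twist":0},{"travel":[0.14,-0.9,0],"twist":0}]'
python3 sh.py 98.9
$H '[{"travel":[-0.14,0.9,0],"twist":0},{"travel":[-0.14,0.9,0],"twist":0},{"travel":[-0.11,0.7,0],"twist":0},{"travel":[-0.07,0.45,0],"twist":0},{"travel":[-0.03,0.2,0],"twist":0}]'
python3 sh.py 98.9
```

```text
time_s: 18.7
eef_pos: [565.6, 214.4, 25.8]
ee_rot: [0.0, 0.76, -0.65, -0.0]
force: [-0.9, 0.4, 2.1]
grip_width: 14.1
finger_force: 120.0
time_s: 19.12
eef_pos: [564.1, 224.7, 26.1]
ee_rot: [0.0, 0.76, -0.65, -0.0]
force: [-0.3, 0.3, -2.1]
grip_width: 14.1
finger_force: 119.1
time_s: 19.53
eef_pos: [567.6, 207.7, 39.7]
ee_rot: [-0.0, 0.76, -0.65, 0.0]
force: [-0.5, -0.5, -2.3]
grip_width: 14.0
finger_force: 119.0
time_s: 19.95
eef_pos: [582.0, 110.4, 38.6]
ee_rot: [0.0, 0.76, -0.65, -0.0]
force: [0.7, -0.7, -2.5]
grip_width: 14.0
finger_force: 119.0
210 X [ 84.  98. 110.] Y [ 6. 43.] Z [-20.   3.] uv [276. 293.]
136 X [132. 145. 155.] Y [-52. -29.] Z [-12.   6.] uv [242. 314.]
105 X [132. 145. 153.] Y [-18.   1.] Z [-13.   0.] uv [260. 314.]
141 X [146. 157. 164.] Y [28. 53.] Z [-13.   5.] uv [288. 318.]
time_s: 20.42
eef_pos: [567.0, 207.4, 38.6]
ee_rot: [0.0, 0.76, -0.65, -0.0]
force: [0.7, 0.4, -2.7]
grip_width: 14.1
finger_force: 119.0
258 X [61. 75. 85.] Y [ 2. 42.] Z [-19.   3.] uv [278. 328.]
136 X [58. 76. 86.] Y [-32.  -9.] Z [-19.  -1.] uv [253. 330.]
115 X [ 98. 109. 119.] Y [-45. -23.] Z [-20.   6.] uv [246. 346.]
152 X [121. 134. 143.] Y [21. 41.] Z [-13.   5.] uv [286. 356.]
```

```bash
H="python3 -m handwheel"
$H '[{"travel":[0,0,0.15],"twist":0},{"travel":[0,0,0.4],"twist":0},{"travel":[0,0,0.65],"twist":0},{"travel":[0,0,0.7],"twist":0},{"travel":[0,0,0.45],"twist":0}]'
$H '[{"travel":[0,0,0],"twist":0},{"travel":[0,0,0],"twist":0},{"travel":[0.02,-0.1,0],"twist":0},{"travel":[0.03,-0.2,0],"twist":0},{"travel":[0.03,-0.25,0],"twist":0}]'
python3 t.py 98.9; python3 sh.py 98.9
```

```text
time_s: 20.88
eef_pos: [568.7, 205.4, 112.6]
ee_rot: [-0.001, 0.76, -0.65, 0.001]
force: [0.4, 0.0, -1.3]
grip_width: 14.0
finger_force: 119.0
time_s: 21.3
eef_pos: [569.1, 189.4, 107.8]
ee_rot: [0.001, 0.76, -0.65, -0.001]
force: [-0.2, 0.7, -1.9]
grip_width: 14.2
finger_force: 119.0
50 480 -0.8 [-36.  35.]
60 47 -20.1 [-37.  34.]
70 99 -19.8 [-37.  36.]
80 193 -19.6 [-24.  36.]
90 171 -19.2 [-21.  36.]
100 346 -20.1 [-34.  36.]
110 413 -102.9 [-36.  33.]
120 429 -102.8 [-36.  34.]
130 451 -102.2 [-36.  33.]
140 513 -18.8 [-36.  36.]
150 534 -18.6 [-36.  36.]
160 266 -104.4 [-35.  36.]
170 64 -103.8 [-35.  35.]
[569.05917408 189.37006107 107.82310977]
282 X [56. 74. 82.] Y [ 2. 43.] Z [-21.   4.] uv [277. 292.]
148 X [59. 75. 84.] Y [-28.  -8.] Z [-17.  -1.] uv [253. 294.]
150 X [ 95. 109. 118.] Y [-44. -23.] Z [-15.   5.] uv [244. 310.]
162 X [121. 133. 142.] Y [22. 42.] Z [-14.   4.] uv [285. 320.]
```

```bash
H="python3 -m handwheel"
$H '[{"travel":[-0.05,-0.25,0],"twist":0},{"travel":[-0.09,-0.45,0],"twist":-0.0014},{"travel":[-0.13,-0.65,0],"twist":-0.0014},{"travel":[-0.17,-0.85,0],"twist":-0.0014},{"travel":[-0.18,-0.9,0],"twist":-0.0014}]'
$H '[{"travel":[-0.19,-0.95,0],"twist":-0.0014},{"travel":[-0.19,-0.95,0],"twist":-0.0014},{"travel":[-0.19,-0.95,0],"twist":-0.0014},{"travel":[-0.19,-0.95,0],"twist":-0.0014},{"travel":[-0.19,-0.95,0],"twist":-0.0014}]'
$H '[{"travel":[-0.19,-0.95,0],"twist":-0.0014},{"travel":[-0.19,-0.95,0],"twist":-0.0014},{"travel":[-0.19,-0.95,0],"twist":-0.0014},{"travel":[-0.19,-0.95,0],"twist":-0.0014},{"travel":[-0.19,-0.95,0],"twist":-0.0014}]'
$H '[{"travel":[-0.19,-0.95,0],"twist":-0.0014},{"travel":[-0.19,-0.95,0],"twist":-0.0014},{"travel":[-0.19,-0.95,0],"twist":-0.0014},{"travel":[-0.19,-0.95,0],"twist":-0.0014},{"travel":[-0.19,-0.95,0],"twist":-0.0014}]'
$H '[{"travel":[-0.14,-0.7,0],"twist":0},{"travel":[-0.09,-0.45,0],"twist":0},{"travel":[-0.04,-0.2,0],"twist":0},{"travel":[0,0,0],"twist":0},{"travel":[0,0,0],"twist":0}]'
python3 sh.py 94.1; python3 t.py 94.1
```

```text
time_s: 21.82
eef_pos: [550.6, 95.6, 109.1]
ee_rot: [0.0, 0.754, -0.656, 0.0]
force: [0.1, -1.2, -2.8]
grip_width: 14.4
finger_force: 119.0
time_s: 22.23
eef_pos: [521.8, -47.6, 109.3]
ee_rot: [0.0, 0.747, -0.665, 0.0]
force: [-0.0, 0.3, -2.5]
grip_width: 14.3
finger_force: 119.0
time_s: 22.65
eef_pos: [493.1, -190.1, 109.3]
ee_rot: [0.0, 0.739, -0.673, 0.0]
force: [0.7, -0.5, -3.2]
grip_width: 14.0
finger_force: 119.0
time_s: 23.07
eef_pos: [464.4, -332.5, 109.3]
ee_rot: [0.0, 0.732, -0.681, 0.0]
force: [0.1, 0.7, -2.5]
grip_width: 14.2
finger_force: 119.0
time_s: 23.48
eef_pos: [457.5, -370.4, 109.1]
ee_rot: [-0.0, 0.732, -0.681, -0.0]
force: [-0.6, -0.3, -1.9]
grip_width: 14.3
finger_force: 119.0
118 X [59. 76. 82.] Y [ 1. 43.] Z [-21.   3.] uv [340. 119.]
86 X [ 57.  96. 108.] Y [-28.  -6.] Z [-15.   2.] uv [325. 121.]
66 X [118. 134. 140.] Y [24. 43.] Z [-15.   3.] uv [347. 130.]
50 202 -1.2 [-36.  32.]
60 39 -5.9 [-37.  36.]
70 34 -21.5 [-38.  34.]
80 36 -20.6 [-35.  35.]
90 53 -20.3 [-35.  23.]
100 60 -19.8 [-35.  20.]
110 134 -49.7 [-35.  32.]
120 252 -52.8 [-35.  35.]
130 143 -61.7 [-36.  36.]
140 134 -61.6 [-34.  35.]
150 149 -61.3 [-35.  34.]
160 91 -64.2 [-35.  35.]
170 67 -63.9 [-37.  34.]
180 39 -63.5 [-36.  35.]
[ 457.78546285 -370.00727743  109.17414807]
```

```bash
H="python3 -m handwheel"
$H '[{"travel":[0,0,-0.17],"twist":0},{"travel":[-0.021,0.3,0],"twist":0},{"travel":[-0.043,0.6,0],"twist":0},{"travel":[-0.065,0.9,0],"twist":0},{"travel":[-0.07,0.98,0],"twist":0}]'
$H '[{"travel":[0.07,-0.98,0],"twist":0},{"travel":[0.057,-0.8,0],"twist":0},{"travel":[0.04,-0.55,0],"twist":0},{"travel":[0.021,-0.3,0],"twist":0},{"travel":[0.007,-0.1,0],"twist":0}]'
python3 sh.py 94.1
```

```text
time_s: 24.0
eef_pos: [451.3, -286.2, 103.7]
ee_rot: [-0.0, 0.732, -0.681, -0.0]
force: [0.1, 0.4, -2.0]
grip_width: 14.3
finger_force: 119.0
time_s: 24.42
eef_pos: [457.5, -369.9, 104.0]
ee_rot: [0.0, 0.732, -0.681, -0.0]
force: [-0.7, -0.1, -2.4]
grip_width: 14.0
finger_force: 119.1
117 X [123. 137. 146.] Y [ 3. 40.] Z [-19.   3.] uv [343. 134.]
46 X [127. 136. 143.] Y [-24.  -7.] Z [-14.  -2.] uv [327. 134.]
69 X [149. 190. 198.] Y [-18.  -1.] Z [-59. -37.] uv [330. 160.]
```

```bash
H="python3 -m handwheel"
$H '[{"travel":[0,0,0],"twist":0},{"travel":[-0.021,0.3,0],"twist":0},{"travel":[-0.043,0.6,0],"twist":0},{"travel":[-0.065,0.9,0],"twist":0},{"travel":[-0.07,0.98,0],"twist":0}]'
$H '[{"travel":[0.07,-0.98,0],"twist":0},{"travel":[0.057,-0.8,0],"twist":0},{"travel":[0.04,-0.55,0],"twist":0},{"travel":[0.021,-0.3,0],"twist":0},{"travel":[0.007,-0.1,0],"twist":0}]' | head -2
python3 sh.py 94.1
python3 -c "
from h import *
p,d=cap('side');cv2.imwrite('pics/s6c.png',cv2.resize(p[80:260,240:420],None,fx=3,fy=3))"
```

```text
time_s: 24.88
eef_pos: [451.1, -284.4, 103.9]
ee_rot: [-0.0, 0.732, -0.681, -0.0]
force: [-0.4, 1.6, -1.5]
grip_width: 14.1
finger_force: 119.1
time_s: 25.3
eef_pos: [457.4, -368.1, 104.2]
70 X [149. 188. 197.] Y [-18.   2.] Z [-58. -37.] uv [330. 160.]
```

View pics/s6c.png

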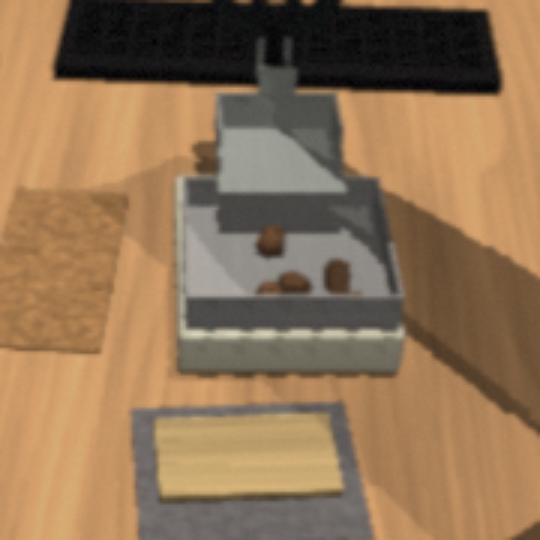

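```bash
cat > b.py <<'E'
from h import *
for n in('side','top'):
    p,d=cap(n);W=world(n,d);hsv=cv2.cvtColor(p,cv2.COLOR_BGR2HSV)
    q=W-np.array([441.5,-174,0]);a=np.radians(4.1);c,s=np.cos(a),np.sin(a)
    X=q[...,0]*c+q[...,1]*s;Y=-q[...,0]*s+q[...,1]*c
    k=(hsv[...,1]>75)&(hsv[...,2]<125)&(abs(X)<150)&(abs(Y)<180)&(W[...,2]>5)
    m,l,st,ce=cv2.connectedComponentsWithStats(k.astype(np.uint8))
    for i in range(1,m):
        if st[i,4]>8: t=l==i;print(n,st[i,4],ce[i].round(),'dish xy',X[t].mean().round(),Y[t].mean().round(),'z',np.round([W[t][:,2].min(),W[t][:,2].max()]),p[t].mean(0).round())
E
python3 b.py
```

```text
side 808 [337.  12.] dish xy 2.0 -159.0 z [317. 379.] [17. 21. 41.]
side 10 [340.  79.] dish xy -16.0 -177.0 z [174. 186.] [36. 49. 65.]
side 71 [330. 159.] dish xy 10.0 -9.0 z [47. 67.] [43. 61. 84.]
side 67 [352. 172.] dish xy -38.0 37.0 z [47. 70.] [43. 58. 78.]
side 80 [335. 174.] dish xy 2.0 56.0 z [54. 70.] [48. 65. 87.]
top 20482 [483. 319.] dish xy -89.0 -11.0 z [245. 648.] [31. 38. 71.]
top 60 [350. 253.] dish xy 18.0 59.0 z [51. 74.] [44. 61. 83.]
top 83 [383. 254.] dish xy 10.0 -14.0 z [56. 70.] [40. 57. 79.]
top 15 [462. 254.] dish xy -5.0 -161.0 z [115. 140.] [22. 30. 39.]
top 84 [356. 263.] dish xy -4.0 47.0 z [61. 72.] [41. 55. 75.]
top 9 [337. 268.] dish xy -10.0 85.0 z [11. 28.] [ 63.  83. 102.]
top 9 [338. 278.] dish xy -32.0 85.0 z [ 7. 29.] [62. 81. 99.]
top 60 [364. 278.] dish xy -38.0 33.0 z [51. 72.] [32. 42. 57.]
top 70 [349. 281.] dish xy -41.0 65.0 z [56. 69.] [44. 62. 89.]
top 9 [339. 288.] dish xy -55.0 85.0 z [ 9. 26.] [62. 81. 99.]
top 10 [353. 374.] dish xy -138.0 136.0 z [596. 615.] [19. 23. 28.]
```

```bash
H="python3 -m handwheel"
$H '[{"travel":[0,0,0.4],"twist":0},{"travel":[0.4,0.15,0],"twist":-0.009},{"travel":[0.8,0.3,0],"twist":-0.009},{"travel":[0.8,0.3,0],"twist":-0.009},{"travel":[0.8,0.3,0],"twist":-0.009}]'
$H '[{"travel":[0.8,0.3,0],"twist":-0.009},{"travel":[0.8,0.3,0],"twist":-0.009},{"travel":[0.8,0.3,0],"twist":0},{"travel":[0.24,0.14,0],"twist":0},{"travel":[0,0,0],"twist":0}]'
python3 t.py 84.4 | tail -4
python3 b.py | grep -c 'z \[[56]'
$H '[{"travel":[0,0,-0.8],"twist":0},{"travel":[0,0,-0.8],"twist":0},{"travel":[0,0,-0.7],"twist":0},{"travel":[0,0,-0.25],"twist":0},{"travel":[0,0,0],"twist":0}]'
```

```text
time_s: 25.92
eef_pos: [542.5, -335.8, 117.5]
ee_rot: [0.0, -0.692, 0.722, -0.0]
force: [0.1, -0.2, -0.5]
grip_width: 13.9
finger_force: 119.2
time_s: 26.33
eef_pos: [622.0, -303.7, 116.7]
ee_rot: [0.0, -0.673, 0.74, -0.0]
force: [0.0, 0.3, -0.5]
grip_width: 13.9
finger_force: 119.2
140 79 -17.8 [-35.  36.]
150 90 -17.5 [-36.  36.]
160 10 -16.9 [-31.  35.]
[ 622.03812937 -303.65571494  116.69553944]
4
time_s: 26.9
eef_pos: [618.3, -305.0, 37.4]
ee_rot: [-0.0, -0.671, 0.741, 0.002]
force: [-0.6, 0.5, -2.0]
grip_width: 14.2
finger_force: 119.2
```

```bash
H="python3 -m handwheel"
$H '[{"travel":[0,0,-0.25],"twist":0},{"travel":[0,0,-0.15],"twist":0},{"travel":[0,0,-0.08],"twist":0},{"travel":[0,0,0],"twist":0},{"travel":[0,0,0],"twist":0}]' 0 20
$H '[{"travel":[0,0,0],"twist":0},{"travel":[0,0,0],"twist":0},{"travel":[0,0,0],"twist":0},{"travel":[0,0,0],"twist":0},{"travel":[0,0,0],"twist":0}]' 0.5
$H '[{"travel":[0,0,0.5],"twist":0},{"travel":[0,0,0.9],"twist":0},{"travel":[0,0,0.9],"twist":0},{"travel":[0,0,0.9],"twist":0},{"travel":[0,0,0.9],"twist":0}]'
$H '[{"travel":[0,-0.8,0],"twist":0},{"travel":[0,-0.8,0],"twist":0},{"travel":[-0.5,-0.8,0],"twist":0},{"travel":[-0.7,-0.5,0],"twist":0},{"travel":[0,0,0],"twist":0}]'
python3 b.py
python3 - <<'E'
from m import *
p,d=cap('top','t9');W=world('top',d);z=W[...,2];hsv=cv2.cvtColor(p,cv2.COLOR_BGR2HSV)
v,u=np.mgrid[:420,:560]
q=(u>345)&(u<415)&(v>145)&(v<210)&(hsv[...,1]<60)&(z<20)&(p.max(2)>80)
q=cv2.morphologyEx(q.astype(np.uint8),cv2.MORPH_OPEN,np.ones((5,5)))>0
rect(W,q,'pan'); 
A=np.c_[W[q][:,:2],np.ones(q.sum())];print('slope',np.linalg.lstsq(A,W[q][:,2],rcond=None)[0][:2])
mm=(u>335)&(u<445)&(v>150)&(v<210)&(hsv[...,1]>100)&(z>1.2)&(z<6)
mm=cv2.morphologyEx(mm.astype(np.uint8),cv2.MORPH_OPEN,np.ones((5,5)))>0
rect(W,mm,'mat')
a=cv2.resize(p[60:320,110:470],None,fx=2.2,fy=2.2);cv2.imwrite('pics/t9c.png',a)
E
```

```text
time_s: 27.32
eef_pos: [620.9, -305.7, 26.0]
ee_rot: [0.0, -0.672, 0.741, -0.0]
force: [0.3, 0.1, 0.2]
grip_width: 14.3
finger_force: 119.3
time_s: 27.73
eef_pos: [620.6, -305.4, 25.3]
ee_rot: [-0.0, -0.672, 0.741, 0.0]
force: [0.6, -0.1, 1.1]
grip_width: 43.0
finger_force: 0.0
time_s: 28.15
eef_pos: [620.4, -305.3, 149.5]
ee_rot: [-0.0, -0.672, 0.741, 0.0]
force: [0.9, 0.5, -0.9]
grip_width: 42.5
finger_force: 0.0
time_s: 28.57
eef_pos: [581.7, -395.7, 148.0]
ee_rot: [-0.001, -0.67, 0.742, 0.0]
force: [-0.5, 0.8, -0.1]
grip_width: 43.2
finger_force: 0.0
side 24 [324. 138.] dish xy 16.0 -132.0 z [35. 41.] [52. 66. 83.]
side 74 [330. 160.] dish xy 10.0 -8.0 z [45. 68.] [44. 61. 84.]
side 78 [352. 172.] dish xy -38.0 37.0 z [45. 68.] [42. 57. 77.]
side 77 [335. 174.] dish xy 4.0 56.0 z [59. 71.] [49. 66. 90.]
top 31991 [466. 294.] dish xy -61.0 14.0 z [  5. 655.] [37. 45. 85.]
top 60 [350. 253.] dish xy 19.0 59.0 z [53. 73.] [46. 63. 86.]
top 81 [383. 254.] dish xy 10.0 -14.0 z [57. 70.] [43. 61. 84.]
top 84 [356. 263.] dish xy -3.0 48.0 z [60. 72.] [47. 63. 85.]
top 9 [338. 278.] dish xy -32.0 85.0 z [ 7. 27.] [ 67.  88. 106.]
top 61 [364. 278.] dish xy -38.0 33.0 z [50. 71.] [32. 42. 57.]
top 72 [350. 281.] dish xy -42.0 65.0 z [54. 68.] [47. 66. 94.]
top 9 [339. 288.] dish xy -55.0 85.0 z [ 9. 25.] [ 67.  87. 107.]
top 58 [522. 360.] dish xy -135.0 -37.0 z [622. 628.] [46. 61. 77.]
pan 1711 [ 632.1 -198.9] [103.   99.2] 84.36 z 5.5
slope [ 0.00061711 -0.00439303]
mat 0 [0. 0.] [0. 0.] 0.0 z nan
  return _methods._mean(a, axis=axis, dtype=dtype,
  ret = ret.dtype.type(ret / rcount)
```

View pics/t9c.png

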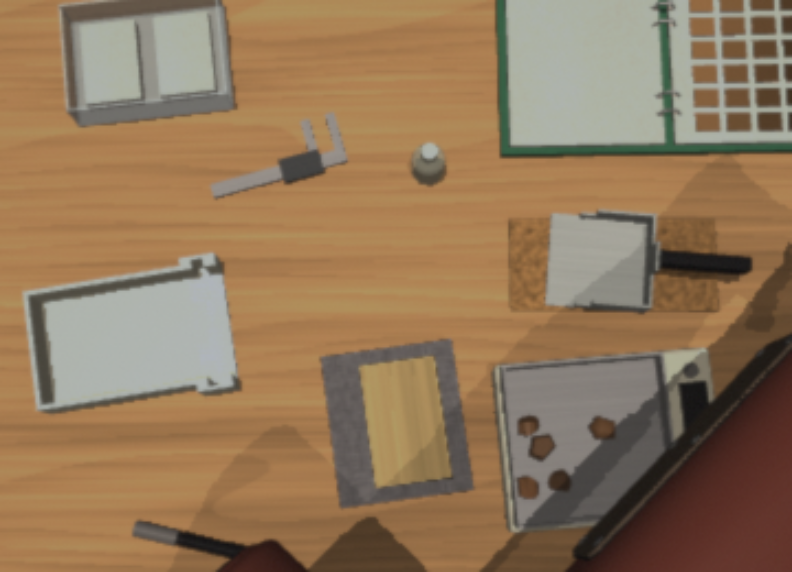

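The picture shows all five sherds in the dish, around (520–600, 425–490). The gate lies flat on the pad at (405, 420), the scoop is back on its mat at (600, 260), and the other things on the desk haven't moved.

```bash
python3 -c "
from bench import ctrl
print(ctrl.sign_off())"
```

```text
the job is handed in; nothing more can be done
None
```

The job is handed in at about 29 s: the gate lies flat on the pad, all five sherds are in the dish, the scoop is back flat on its mat and nothing else moved; the tool cannot tilt, so I shook the sherds off the level scoop about 35 mm above the dish floor instead of tipping them out.

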